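Check the spring plungers of a locating jig by running the fingertips along the row

ROBOT

A 6-joint arm with a two-finger parallel gripper is mounted at the origin on a cart in front of the work surface, level with it; the furniture and walls round the work are solid. World frame = base frame: x ahead of the robot, y to its left, z up, the work surface at z = 0. Lengths are in mm, angles in rad, forces in N, time in s.
With the tool pointing down it reaches from about 275 to 750 mm from the base axis. Payload 10.2 kg.
Tool frame: the origin (TCP) lies at the very end of the fingers, on their centre line; the grasp point (between the pads) lies 19 mm behind it; z points along the fingers, y is the direction in which the jaws open and shut (so a half turn about z gives the same grasp; the last joint's range is limited). The gripper opens to 85 mm and grips with 20 to 120 N. Pads are 22 mm wide; open, the fingers measure 114 mm over their backs; the gripper's body (76 mm by 85 mm) begins 54 mm behind the grasp point. The pads swing forward as they close: fully open they stand 13 mm farther back than shut.
Start: joints at [1.043, 0.313, 1.498, -0, 1.331, -0.223], TCP at [157.567, 500.803, 231.294] pointing down, gripper open.
Joint ranges: [-2.94, 2.94], [-0.97, 2.17], [0.19, 2.56], [-1.23, 4.37], [0.02, 3.11], [-2.88, 2.88]. Speed limits (rad/s): [2.39, 2.39, 3.01, 3.14, 3.14, 3.14].

INTERFACE

Orientations are given as a unit quaternion [w, x, y, z].
In Python, from rig import sensors, imaging, ctrl gives the robot as it stands.
- The arm moves only by the shell command python3 -m creep 'ROWS' [FORCE]. ROWS is JSON, a list of rows, each an object with "grip": the finger opening in mm, from 0 to 85.4; "linear": the shift along the tool's x, y, z in mm, a list of three; "rot": the turn, a rotation vector about the tool's x, y, z in rad, a list of three. A call has 1 to 12 rows; each row shifts and turns the commanded pose from where the row before left it, along the tool's axes as they then stand; what a row does not reach is not made up. A row lasts 1/12 s, in which the tool goes at most 41.7 mm and 7.16 degrees, less where a joint would pass 70% of its speed; a pose out of reach is approached as far as the arm can. A call with a gripper value outside its range is refused whole. The fingers move at their own pace and stop on an object; FORCE is the grip in N (left out, the last holds). Time passes only in rows, so rows that do not move let the fingers close. It gives the time, the measured TCP pose, the force and the opening at its end, in the units of the state.
- sensors.sense(): the state, without advancing time (a new reading comes with each control period).
- imaging.capture(name): name is "scene" or "top"; returns (picture, depth): 400x640x3 uint8, red, green, blue; 400x640 float32, mm along the optical axis (not along the pixel's ray), 0 where there is no reading.
- imaging.camera_params(name): a dict with "intrinsics" (3x3 intrinsics, pixels), "k1" (the pictures are not rectified: a ray, as slopes to the right and down, at radius r is drawn at 1 + k1 r^2 times it, then the intrinsics apply), "R" (3x3) and "t" (3): a world point X has camera coordinates R X + t. Camera axes: x right, y down, z forward; pixel columns grow to the right and rows downward; lengths in mm; the calibration is good to about 2 mm. A picture is of the moment at which its call begins. camera_params takes no time and is no camera call.
- ctrl.finish_job(): hands the job in, once; it reports no verdict.
The state is a dict: "time_s": time; "joints": joint angles; "dq": joint speeds; "tau": joint torques, N m; "eef_pos": TCP position; "ee_rot": TCP orientation; "force": force on the tool from outside, world axes, zero at the start; "wrist_torque": the same for the moment, N m; "grip_width": opening from 0.0 (shut) to 1.0 (fully open).
Only numpy, scipy, OpenCV 4.12 (cv2) and the standard library are available. Lean on these libraries where they do the work, as an engineer would, in place of code of your own. Each camera call takes 0.05 s, during which the arm holds its last target.

TASK

Check that the four brass spring plungers of the plywood jig move freely: run the fingertips along the curved row from the green end to the red end, gently pressing each plunger clearly down in turn and letting it spring back up before you press the next, and stay low over the row (within about 3 cm of the domes) on the way from one to the next. Grasp and lift nothing, do not shove the jig, leave the things round it where they are, and finish clear with all plungers up.

Things in the scene. Friction and masses are not known exactly. Their poses are not given: they have to be found in the camera images.
- jig: loose plywood jig turned any way round, board 130 (x) x 250 (y) mm, weighted, 1.5 to 2.5 kg; origin under its centre, z up. Board top 20 mm above the table. Four slippery brass domed spring plungers in a curved row along y (radius 150 mm, bulging to +x, 55 mm apart), green bar at the -y end, red bar at the +y end. Dome tops 36 mm above the table when up, aluminium flanges round them 22.5 mm
- green_mark (a point): centre of the green bar (40x24 mm, painted flat) on the board beside plunger 1: the row starts here
- red_mark (a point): centre of the red bar (40x24 mm, painted flat) on the board beside plunger 4: the row ends here
- plunger_1_top (a point): top of the dome of the first (at the green end) plunger, 27 mm across with sloping flanks; 36 mm above the table when up; moves with the plunger
- plunger_1 (a joint): how far the first (at the green end) plunger is pressed down, m: 0 up, 0.010 at its stop; it springs back by itself; 0.8 N starts it, 1.8 N at half travel, 2.8 N at the stop
- plunger_2_top (a point): top of the dome of the second plunger, 27 mm across with sloping flanks; 36 mm above the table when up; moves with the plunger
- plunger_2 (a joint): how far the second plunger is pressed down, m: 0 up, 0.010 at its stop; it springs back by itself; 0.8 N starts it, 1.8 N at half travel, 2.8 N at the stop
- plunger_3_top (a point): top of the dome of the third plunger, 27 mm across with sloping flanks; 36 mm above the table when up; moves with the plunger
- plunger_3 (a joint): how far the third plunger is pressed down, m: 0 up, 0.010 at its stop; it springs back by itself; 0.8 N starts it, 1.8 N at half travel, 2.8 N at the stop
- plunger_4_top (a point): top of the dome of the fourth (at the red end) plunger, 27 mm across with sloping flanks; 36 mm above the table when up; moves with the plunger
- plunger_4 (a joint): how far the fourth (at the red end) plunger is pressed down, m: 0 up, 0.010 at its stop; it springs back by itself; 0.8 N starts it, 1.8 N at half travel, 2.8 N at the stop
- gap_1 (a point): point on the row midway between plungers 1 and 2, at the height of the tops of the raised domes (36 mm above the table)
- gap_2 (a point): point on the row midway between plungers 2 and 3, at the height of the tops of the raised domes (36 mm above the table)
- gap_3 (a point): point on the row midway between plungers 3 and 4, at the height of the tops of the raised domes (36 mm above the table)
- foam_offcut: small white foam offcut, 40x40x22 mm, lying loose on the jig's board on the inner (hollow) side of the row; origin at the centre of its underside
- tape_measure: yellow tape measure, 68x85x34 mm, loose on the table to the right of the jig; origin under its centre
- masking_tape: beige roll of masking tape lying flat, 105 mm across, 24 mm high, loose on the table to the right; origin under its centre
- oil_bottle: small white oil bottle with red spout, 44 mm across, 122 mm high, standing loose to the left of the jig; origin under its centre
- marker: black and white felt marker, 134 mm long, 17 mm thick, lying loose on the table at the left; origin under its centre

How it is judged:
By the outcome, as a careful person would: the job done as asked, in the order asked, and still so for the second after the job is handed in, with the robot touching nothing.
It also fails if it takes over 35 s, if anything falls off the work surface, if the arm or the gripper's body presses on something with over 40 N, if the wrist force passes 120 N, or if a joint passes its speed limit or range.

## Working session

There is one attempt and no reset: what is moved stays moved. The work goes in short steps, Python scripts to look and compute and a shell command to move; the robot and the scene stay as the last step left them, time stands still between calls to the robot, and variables do not carry over. Pictures are saved under pics/ and viewed, and the job is handed in when it is done.

```bash
mkdir -p pics; cat > h.py <<'E'
import numpy as np, cv2
from rig import sensors, imaging, ctrl
def cam(n):
    p=imaging.camera_params(n); return {k:np.array(v) for k,v in p.items()}
E
python3 - <<'E'
from h import *
import pickle
print(sensors.sense())
for n in ("scene","top"):
    im,d=imaging.capture(n); print(n,cam(n))
    cv2.imwrite(f"pics/{n}0.png",im[:,:,::-1]); np.savez(f"{n}0.npz",im=im,d=d)
E
```

```text
{'time_s': 0.0, 'joints': array([ 1.04262587e+00,  3.13450815e-01,  1.49847023e+00,  2.08316449e-05,
        1.33098419e+00, -2.23395388e-01]), 'dq': array([-0.0014228 , -0.00048769,  0.00014534, -0.00089741,  0.00120466,
       -0.00196214]), 'tau': array([ 5.02076873e-04, -4.12255275e+01, -2.59746248e+01, -1.87016603e-04,
        4.08823136e-03, -1.04067675e-05]), 'eef_pos': array([157.40886935, 500.5695601 , 230.72217788]), 'ee_rot': array([-2.50269483e-04,  1.51800850e-01,  9.88410882e-01, -6.06782376e-04]), 'force': array([ 0.4402958 , -0.20096238, -0.25104522]), 'wrist_torque': array([-0.03672917,  0.02135237,  0.03015321]), 'grip_width': 1.0033690776668387}
scene {'intrinsics': array([[372.29972367,   0.        , 321.83719867],
       [  0.        , 372.29972367, 200.02599298],
       [  0.        ,   0.        ,   1.        ]]), 'k1': array(-0.01032), 'R': array([[ 0.51179335, -0.85910306, -0.00308234],
       [-0.67641505, -0.40074352, -0.61795413],
       [ 0.52965106,  0.31834975, -0.78620811]]), 't': array([-271.24964696,  359.91853213,  636.07765679])}
top {'intrinsics': array([[373.04858117,   0.        , 325.21531956],
       [  0.        , 373.04858117, 205.52282167],
       [  0.        ,   0.        ,   1.        ]]), 'k1': array(-0.08602796), 'R': array([[ 0.0141775 , -0.99987105, -0.00754235],
       [-0.9911591 , -0.01305799, -0.13203457],
       [ 0.13191906,  0.00934759, -0.99121642]]), 't': array([  -4.78192783,  535.19347353, 1053.35615709])}
```

View pics/scene0.png

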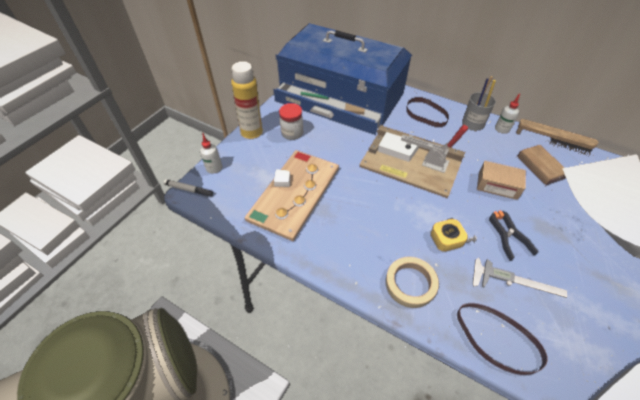

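View pics/top0.png

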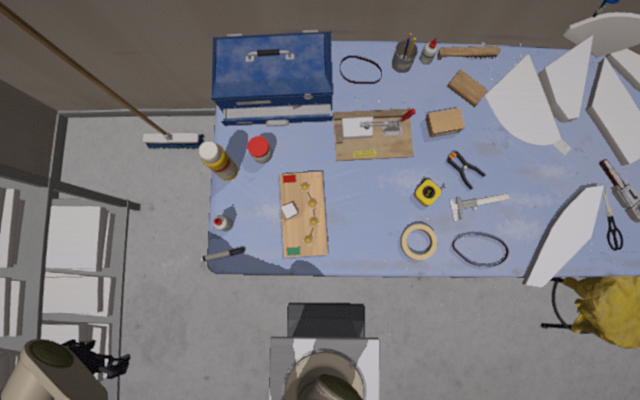

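The jig lies in front, with the green bar near the robot (top px 293,251), the red bar far (289,179), and four domes bulging to image right. I'll zoom in for precision.

```bash
python3 - <<'E'
import numpy as np, cv2
a=np.load("top0.npz")["im"][160:268,270:340,::-1]; cv2.imwrite("pics/t1.png",cv2.resize(a,None,fx=5.5,fy=5.5,interpolation=cv2.INTER_CUBIC))
a=np.load("scene0.npz")["im"][140:245,235:350,::-1]; cv2.imwrite("pics/s1.png",cv2.resize(a,None,fx=5.5,fy=5.5,interpolation=cv2.INTER_CUBIC))
E
```

```text
(no output)
```

View pics/t1.png

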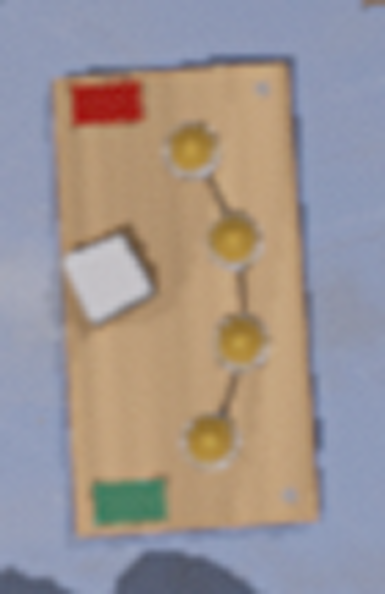

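View pics/s1.png

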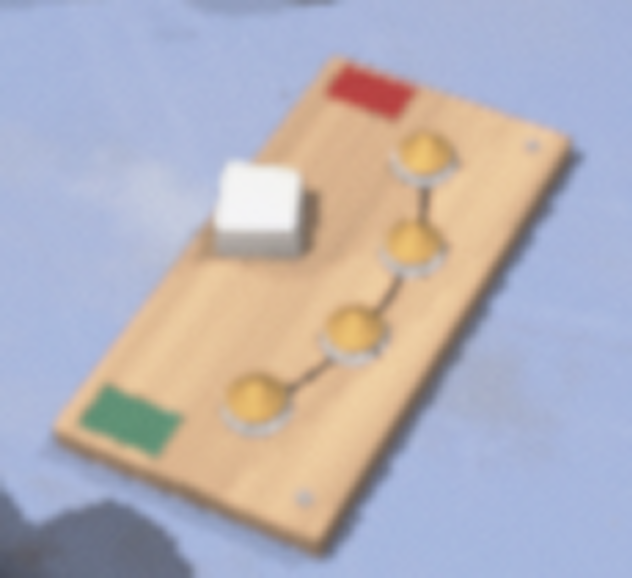

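```bash
cat >> h.py <<'E'
def toworld(n,uv,z):
    c=cam(n); K=c["intrinsics"]
    uv=np.atleast_2d(uv).astype(float)
    dd=(uv-[K[0,2],K[1,2]])/[K[0,0],K[1,1]]
    s=dd.copy()
    for _ in range(20): s=dd/(1+c["k1"]*(s**2).sum(1,keepdims=True))
    r=np.c_[s,np.ones(len(s))]@c["R"]; o=-c["R"].T@c["t"]
    z=np.broadcast_to(z,len(s))
    return o+r*((z-o[2])/r[:,2])[:,None]
def proj(n,X):
    c=cam(n); K=c["intrinsics"]; X=np.atleast_2d(X)@c["R"].T+c["t"]; s=X[:,:2]/X[:,2:]
    s=s*(1+c["k1"]*(s**2).sum(1,keepdims=True)); return s*[K[0,0],K[1,1]]+[K[0,2],K[1,2]]
def domes(n,im,box):
    x0,x1,y0,y1=box
    hsv=cv2.cvtColor(np.ascontiguousarray(im[y0:y1,x0:x1]),cv2.COLOR_RGB2HSV)
    F=4; hsv=cv2.resize(hsv,None,fx=F,fy=F,interpolation=cv2.INTER_CUBIC)
    out={}
    for nm,m in dict(b=(hsv[...,0]>15)&(hsv[...,0]<28)&(hsv[...,1]>145),g=(hsv[...,0]>60)&(hsv[...,0]<90)&(hsv[...,1]>90),r=((hsv[...,0]<8)|(hsv[...,0]>172))&(hsv[...,1]>150)).items():
        k,l,st,c=cv2.connectedComponentsWithStats(m.astype(np.uint8))
        out[nm]=[( (c[i]+.5)/F-.5+[x0,y0],st[i,4]/F**2) for i in range(1,k) if st[i,4]>F*F*12]
    return out
E
python3 - <<'E'
from h import *
for n,box in (("top",(276,332,165,265)),("scene",(240,342,146,242))):
    im=np.load(n+"0.npz")["im"]; o=domes(n,im,box)
    for k in o:
        for c,a in o[k]: print(n,k,c.round(1),round(a,1),toworld(n,c,20 if k!="b" else 28)[0].round(1))
E
```

```text
top b [304.3 186.4] 34.1 [592.4  65.2  28. ]
top b [311.9 203. ] 36.1 [543.1  41.9  28. ]
top b [313.2 221.5] 36.0 [488.6  37.   28. ]
top b [307.7 239.4] 37.6 [436.3  52.2  28. ]
top g [293.  250.8] 63.8 [402.7  94.9  20. ]
top r [289.  178.4] 88.8 [617.9 112.5  20. ]
scene r [301.9 156.3] 54.4 [617.3 113.3  20. ]
```

```bash
sed -i 's/def domes(n,im,box)/def domes(n,im,box,S=145)/; s/\[...,1\]>145/[...,1]>S/; s/\[...,1\]>90)/[...,1]>70)/' h.py
python3 - <<'E'
from h import *
R={}
for n,box,S in (("top",(276,332,165,265),145),("scene",(240,342,146,242),125)):
    im=np.load(n+"0.npz")["im"]; o=domes(n,im,box,S)
    for k in o:
        for c,a in o[k]: print(n,k,c.round(1),round(a,1),toworld(n,c,20 if k!="b" else 28)[0].round(1))
s=np.array([-82.5,-27.5,27.5,82.5])  # chord or arc?
t=np.array([[436.3,52.2],[488.6,37],[543.1,41.9],[592.4,65.2]])
print(np.linalg.norm(np.diff(t,axis=0),axis=1), np.linalg.norm(t[3]-t[0]))
E
```

```text
top b [304.3 186.4] 34.1 [592.4  65.2  28. ]
top b [311.9 203. ] 36.1 [543.1  41.9  28. ]
top b [313.2 221.5] 36.0 [488.6  37.   28. ]
top b [307.7 239.4] 37.6 [436.3  52.2  28. ]
top g [293.  250.8] 74.6 [402.7  94.9  20. ]
top r [289.  178.4] 88.8 [617.9 112.5  20. ]
scene b [311.9 167.3] 30.1 [590.9  65.8  28. ]
scene b [309.6 183.5] 33.5 [541.7  42.   28. ]
scene b [298.9 199.2] 38.4 [487.   37.6  28. ]
scene b [281. 212.] 44.1 [434.4  52.9  28. ]
scene g [258.3 216.1] 78.7 [402.2  95.5  20. ]
scene r [301.9 156.3] 54.4 [617.3 113.3  20. ]
[54.46402482 54.71983187 54.52870804] 156.64038432026393
```

```bash
cat >> h.py <<'E'
from scipy.spatial.transform import Rotation as Ro
P=np.array([[435.3,52.5,36],[487.8,37.3,36],[542.4,42,36],[591.6,65.5,36]])
def delta(target):
    s=sensors.sense(); q=s["ee_rot"]; R=Ro.from_quat([q[1],q[2],q[3],q[0]])
    return R.inv().apply(np.array(target)-s["eef_pos"]), s
E
python3 - <<'E'
from h import *
d,s=delta([435.3,52.5,100]); R=None
print(d.round(1), (d/18).round(2)); print(Ro.from_quat(s["ee_rot"][[1,2,3,0]]).as_matrix().round(4))
E
```

```text
[-399.6 -343.9  131.1] [-22.2  -19.1    7.28]
[[-9.539e-01  3.001e-01 -5.000e-04]
 [ 3.001e-01  9.539e-01 -1.000e-03]
 [ 2.000e-04 -1.100e-03 -1.000e+00]]
```

```bash
python3 -m creep '[{"grip":0,"linear":[-8,-7,0],"rot":[0,0,0]},{"grip":0,"linear":[-16,-14,0],"rot":[0,0,0]},{"grip":0,"linear":[-22,-19,0],"rot":[0,0,0]},{"grip":0,"linear":[-22,-19,0],"rot":[0,0,0]},{"grip":0,"linear":[-22,-19,0],"rot":[0,0,0]},{"grip":0,"linear":[-22,-19,0],"rot":[0,0,0]},{"grip":0,"linear":[-22,-19,0],"rot":[0,0,0]},{"grip":0,"linear":[-22,-19,0],"rot":[0,0,0]},{"grip":0,"linear":[-22,-19,5],"rot":[0,0,0]},{"grip":0,"linear":[-22,-19,5],"rot":[0,0,0]},{"grip":0,"linear":[-22,-19,10],"rot":[0,0,0]},{"grip":0,"linear":[-22,-19,10],"rot":[0,0,0]}]' 30
python3 -c "
from h import *
d,s=delta([435.3,52.5,70]);print(d.round(1),s['joints'].round(2),s['force'],s['grip_width'])"
```

```text
time_s: 1.1
eef_pos: [327.4, 224.5, 201.0]
ee_rot: [0.0, 0.152, 0.988, 0.0]
force: [0.4, 0.3, 0.6]
grip_width: 0.002
[-154.5 -131.7  131.1] [ 0.3   0.06  1.89 -0.    1.19 -0.96] [0.41185452 0.31020377 0.64668846] 0.0018740325492355304
```

```bash
python3 -m creep '[{"grip":0,"linear":[-16,-14,10],"rot":[0,0,0]},{"grip":0,"linear":[-16,-14,10],"rot":[0,0,0]},{"grip":0,"linear":[-16,-14,10],"rot":[0,0,0]},{"grip":0,"linear":[-16,-14,10],"rot":[0,0,0]},{"grip":0,"linear":[-16,-14,10],"rot":[0,0,0]},{"grip":0,"linear":[-16,-14,10],"rot":[0,0,0]},{"grip":0,"linear":[-16,-14,10],"rot":[0,0,0]},{"grip":0,"linear":[-16,-14,10],"rot":[0,0,0]},{"grip":0,"linear":[-7,-6,6],"rot":[0,0,0]},{"grip":0,"linear":[-2,-2,4],"rot":[0,0,0]},{"grip":0,"linear":[0,0,0],"rot":[0,0,0]},{"grip":0,"linear":[0,0,0],"rot":[0,0,0]}]'
python3 -c "
from h import *
d,s=delta([435.3,52.5,56]);print(d.round(1),s['force'],s['dq'].round(3))
for n in ('top','scene'):
  im,_=imaging.capture(n); cv2.imwrite(f'pics/{n}1.png',cv2.resize(im[140:260,220:370,::-1],None,fx=5,fy=5,interpolation=cv2.INTER_CUBIC))
"
```

```text
time_s: 2.1
eef_pos: [421.2, 71.3, 111.5]
ee_rot: [-0.0, 0.152, 0.988, 0.0]
force: [0.2, -0.6, 0.5]
grip_width: 0.001
[-19.1 -13.7  55.4] [ 0.19093048 -0.6473303   0.50302702] [ 0.013 -0.009 -0.005 -0.     0.002 -0.002]
```

View pics/top1.png

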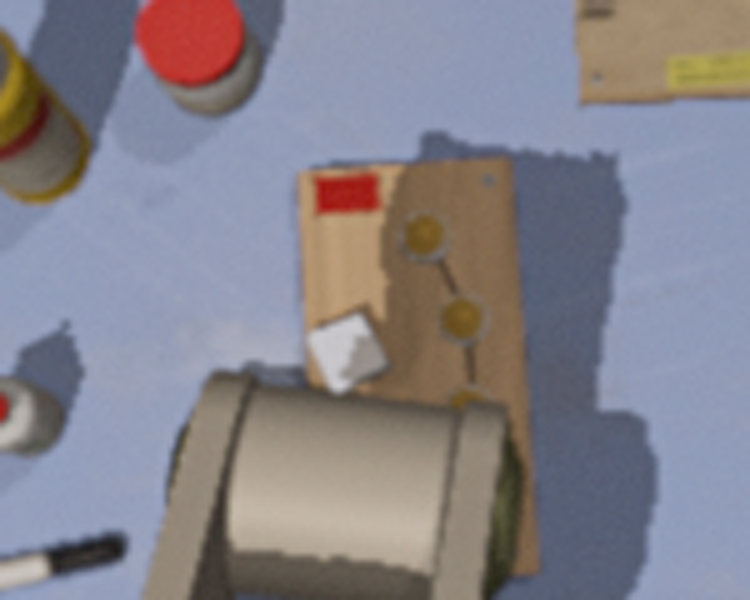

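View pics/scene1.png

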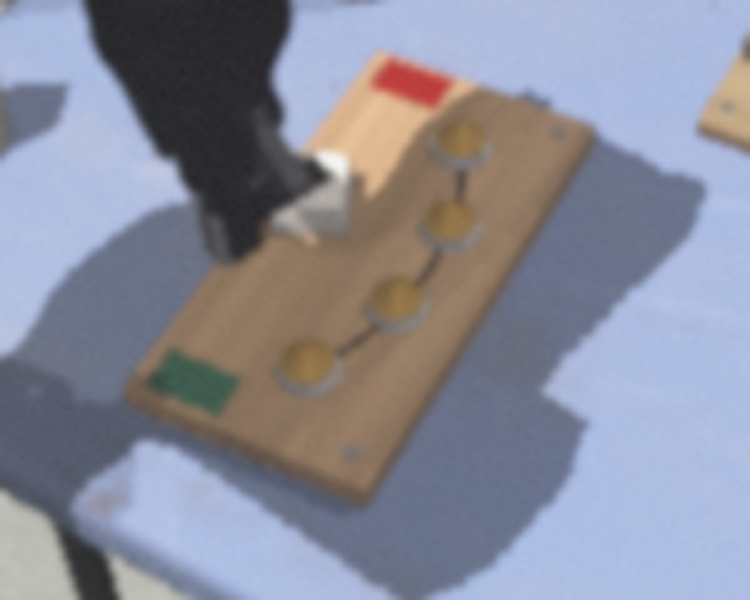

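```bash
python3 -c "
from h import *
s=sensors.sense(); Rm=Ro.from_quat(s['ee_rot'][[1,2,3,0]]).as_matrix(); p=s['eef_pos']
for off in ([0,0,0],[11,0,0],[-11,0,0],[0,14,0],[0,-14,0],[0,0,-50],[0,50,-50],[0,-50,-50]):
  print(off,((proj('scene',p+Rm@off)-[220,140])*5).round())
im,d=imaging.capture('scene'); cv2.imwrite('pics/s2.png',cv2.resize(im[130:200,230:300,::-1],None,fx=8,fy=8,interpolation=cv2.INTER_CUBIC)*1)
g=cv2.resize(im[130:200,230:300,::-1],None,fx=8,fy=8,interpolation=cv2.INTER_CUBIC).astype(float)
cv2.imwrite('pics/s2.png',np.clip((g/255)**.45*255,0,255).astype(np.uint8))
"
```

```text
[0, 0, 0] [[234. 247.]]
[11, 0, 0] [[213. 260.]]
[-11, 0, 0] [[255. 234.]]
[0, 14, 0] [[215. 228.]]
[0, -14, 0] [[254. 266.]]
[0, 0, -50] [[220. 168.]]
[0, 50, -50] [[148. 102.]]
[0, -50, -50] [[295. 238.]]
```

View pics/s2.png

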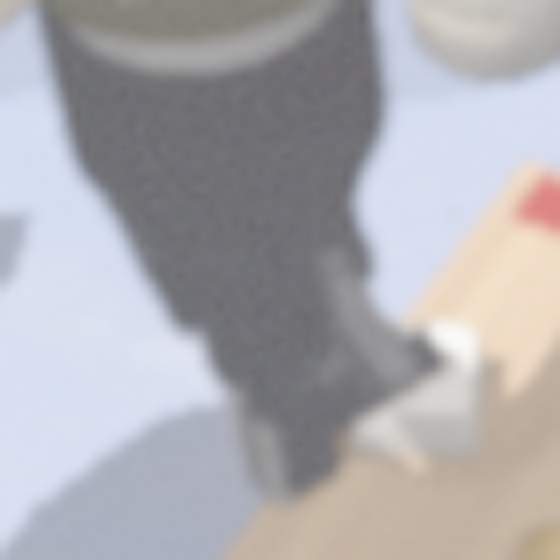

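```bash
python3 -c "
from h import *
s=sensors.sense(); Rm=Ro.from_quat(s['ee_rot'][[1,2,3,0]]).as_matrix(); p=s['eef_pos']
im,d=imaging.capture('scene')
c=cam('scene')
for u,v in ((283,174),(281,174),(278,172),(275,166),(265,187),(268,180),(255,172),(280,177)):
  K=c['intrinsics'];z=d[v,u]; X=c['R'].T@(np.array([(u-K[0,2])/K[0,0]*z,(v-K[1,2])/K[1,1]*z,z])-c['t'])
  print(u,v,im[v,u],X.round(),(Rm.T@(X-p)).round())
"
```

```text
283 174 [55 56 59] [411.  13. 203.] [ -8. -59. -91.]
281 174 [65 65 67] [408.  15. 205.] [ -4. -58. -93.]
278 172 [79 78 81] [407.  21. 208.] [ -1. -52. -96.]
275 166 [ 97  99 109] [413.  32. 213.] [  -4.  -41. -101.]
265 187 [60 59 62] [411.  65. 134.] [  8.  -9. -22.]
268 180 [42 43 46] [397.  40. 184.] [ 14. -37. -73.]
255 172 [ 88  92 104] [407.  81. 175.] [ 17.   5. -63.]
280 177 [72 71 74] [402.  14. 203.] [  1. -61. -91.]
```

The picture confirms the tip is at the computed TCP (crop px 234,247). The side bump is a knuckle 90 mm above the tip, so it is out of the way. Next I move over plunger 1.

```bash
python3 -m creep '[{"grip":0,"linear":[-6,-5,4],"rot":[0,0,0]},{"grip":0,"linear":[-7,-5,8],"rot":[0,0,0]},{"grip":0,"linear":[-6,-4,12],"rot":[0,0,0]},{"grip":0,"linear":[0,0,12],"rot":[0,0,0]},{"grip":0,"linear":[0,0,11],"rot":[0,0,0]},{"grip":0,"linear":[0,0,8],"rot":[0,0,0]},{"grip":0,"linear":[0,0,0],"rot":[0,0,0]},{"grip":0,"linear":[0,0,0],"rot":[0,0,0]}]'
python3 -c "
from h import *
d,s=delta([435.3,52.5,28]);print(d.round(1),s['force'],s['dq'].round(3))
im,_=imaging.capture('scene'); cv2.imwrite('pics/s3.png',cv2.resize(im[140:245,235:350,::-1],None,fx=5.5,fy=5.5,interpolation=cv2.INTER_CUBIC))
"
```

```text
time_s: 2.97
eef_pos: [435.6, 51.4, 56.0]
ee_rot: [-0.0, 0.152, 0.988, -0.0]
force: [-0.0, 0.9, 0.3]
grip_width: 0.003
[ 0.6  0.9 28. ] [-0.00745121  0.88068657  0.30307251] [ 0.003 -0.02  -0.011 -0.     0.006  0.   ]
```

View pics/s3.png

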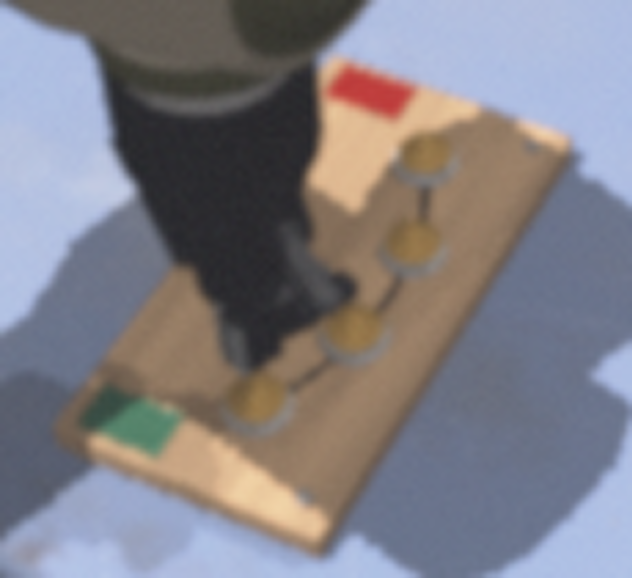

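The tip is just above plunger 1 (crop px ~245,365 over dome ~258,395). Now I press down gently to z≈28.

```bash
python3 -m creep '[{"grip":0,"linear":[0,0.5,6],"rot":[0,0,0]},{"grip":0,"linear":[0.5,0.5,6],"rot":[0,0,0]},{"grip":0,"linear":[0,0,5],"rot":[0,0,0]},{"grip":0,"linear":[0,0,3],"rot":[0,0,0]},{"grip":0,"linear":[0,0,3],"rot":[0,0,0]},{"grip":0,"linear":[0,0,3],"rot":[0,0,0]},{"grip":0,"linear":[0,0,2],"rot":[0,0,0]},{"grip":0,"linear":[0,0,0],"rot":[0,0,0]},{"grip":0,"linear":[0,0,0],"rot":[0,0,0]},{"grip":0,"linear":[0,0,0],"rot":[0,0,0]}]'
python3 -c "
from h import *
d,s=delta([435.3,52.5,28]);print(d.round(1),s['force'],s['dq'].round(3))
im,_=imaging.capture('scene'); cv2.imwrite('pics/s4.png',cv2.resize(im[140:245,235:350,::-1],None,fx=5.5,fy=5.5,interpolation=cv2.INTER_CUBIC))
"
```

```text
time_s: 3.85
eef_pos: [435.5, 52.8, 28.4]
ee_rot: [0.0, 0.152, 0.988, 0.0]
force: [0.2, 0.0, 2.0]
grip_width: 0.001
[ 0.1 -0.3  0.4] [0.17043745 0.0263227  1.95149041] [-0.001 -0.002 -0.001 -0.    -0.001  0.001]
```

View pics/s4.png

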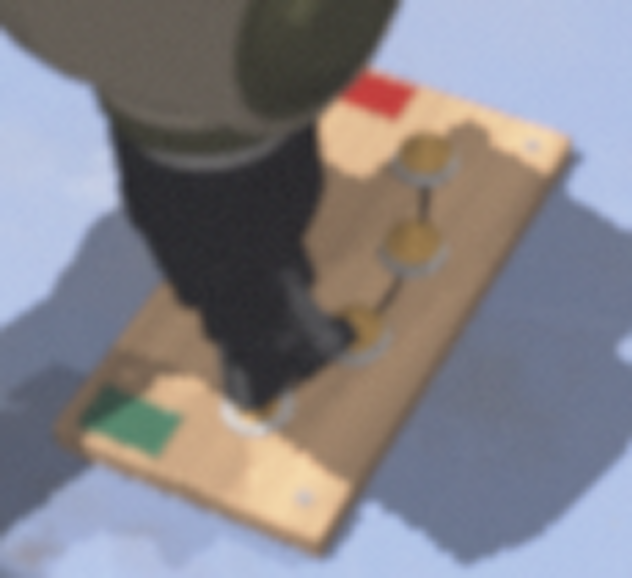

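Plunger 1 is down: z 28.4, about 2 N, and the dome is sunk under the tip in the picture (~255,408). I now lift off, let it spring up, and move low to plunger 2.

```bash
python3 -m creep '[{"grip":0,"linear":[0,0,-4],"rot":[0,0,0]},{"grip":0,"linear":[0,0,-6],"rot":[0,0,0]},{"grip":0,"linear":[0,0,-7],"rot":[0,0,0]},{"grip":0,"linear":[0,0,0],"rot":[0,0,0]},{"grip":0,"linear":[-6,0,0],"rot":[0,0,0]},{"grip":0,"linear":[-12,0,0],"rot":[0,0,0]},{"grip":0,"linear":[-12,1,0],"rot":[0,0,0]},{"grip":0,"linear":[-12,0,0],"rot":[0,0,0]},{"grip":0,"linear":[-8,0,0],"rot":[0,0,0]},{"grip":0,"linear":[-4,0,0],"rot":[0,0,0]},{"grip":0,"linear":[0,0,0],"rot":[0,0,0]},{"grip":0,"linear":[0,0,0],"rot":[0,0,0]}]'
python3 -c "
from h import *
d,s=delta([487.8,37.3,28]);print(d.round(1),s['force'],s['dq'].round(3))
im,_=imaging.capture('scene'); cv2.imwrite('pics/s5.png',cv2.resize(im[140:245,235:350,::-1],None,fx=5.5,fy=5.5,interpolation=cv2.INTER_CUBIC))
"
```

```text
time_s: 4.9
eef_pos: [486.8, 37.6, 45.1]
ee_rot: [-0.0, 0.152, 0.988, 0.0]
force: [0.6, -1.3, -0.6]
grip_width: -0.003
[-1.   0.  17.1] [ 0.61548174 -1.30918941 -0.57702017] [ 0.004 -0.008  0.011  0.001 -0.    -0.001]
```

View pics/s5.png

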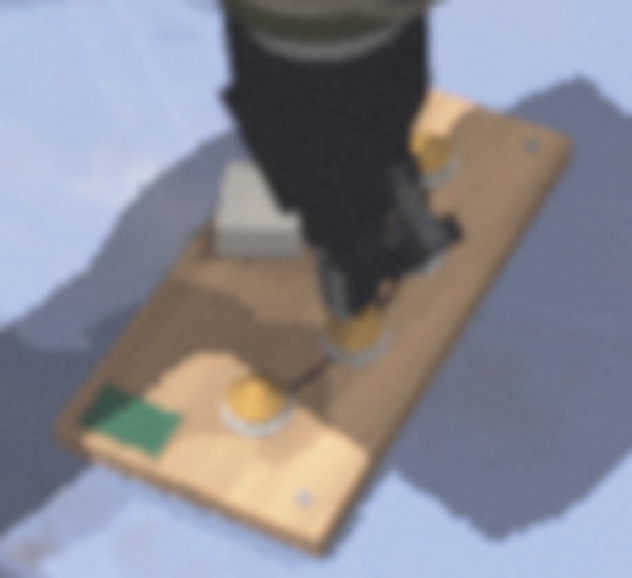

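Plunger 1 has sprung back up (258,400), the jig and foam haven't moved, and the tip is over plunger 2.

```bash
python3 -m creep '[{"grip":0,"linear":[-1,0,3],"rot":[0,0,0]},{"grip":0,"linear":[0,0,3],"rot":[0,0,0]},{"grip":0,"linear":[0,0,3],"rot":[0,0,0]},{"grip":0,"linear":[0,0,3],"rot":[0,0,0]},{"grip":0,"linear":[0,0,3],"rot":[0,0,0]},{"grip":0,"linear":[0,0,2],"rot":[0,0,0]},{"grip":0,"linear":[0,0,0],"rot":[0,0,0]},{"grip":0,"linear":[0,0,0],"rot":[0,0,0]},{"grip":0,"linear":[0,0,0],"rot":[0,0,0]}]'
python3 -c "
from h import *
d,s=delta([487.8,37.3,28]);print(d.round(1),s['force'],s['dq'].round(3))
im,_=imaging.capture('scene'); cv2.imwrite('pics/s6.png',cv2.resize(im[140:245,235:350,::-1],None,fx=5.5,fy=5.5,interpolation=cv2.INTER_CUBIC))
"
```

```text
time_s: 5.7
eef_pos: [488.2, 37.2, 28.4]
ee_rot: [0.0, 0.152, 0.988, -0.0]
force: [-1.3, 0.1, 2.2]
grip_width: -0.002
[ 0.4 -0.   0.4] [-1.33320204  0.10638903  2.20979604] [-0.     0.     0.001 -0.001 -0.002 -0.001]
```

View pics/s6.png

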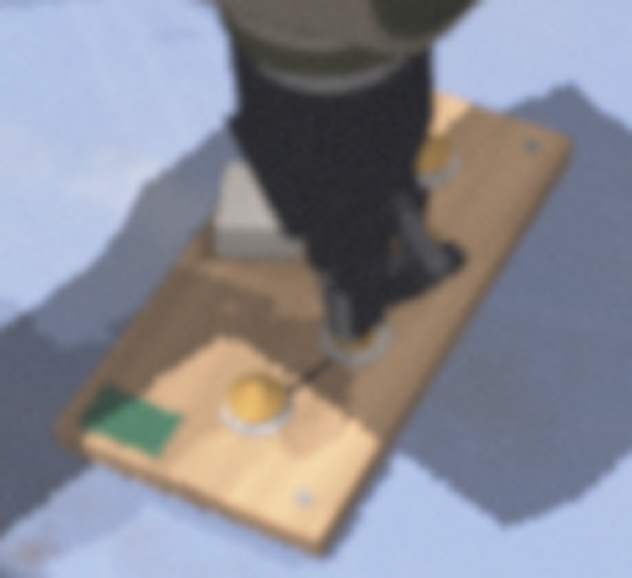

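Plunger 2 is down (350,340; 2.2 N) while plunger 1 is up. On to plunger 3.

```bash
python3 -m creep '[{"grip":0,"linear":[0,0,-4],"rot":[0,0,0]},{"grip":0,"linear":[0,0,-6],"rot":[0,0,0]},{"grip":0,"linear":[0,0,-7],"rot":[0,0,0]},{"grip":0,"linear":[0,0,0],"rot":[0,0,0]},{"grip":0,"linear":[-5,2,0],"rot":[0,0,0]},{"grip":0,"linear":[-11,4,0],"rot":[0,0,0]},{"grip":0,"linear":[-12,5,0],"rot":[0,0,0]},{"grip":0,"linear":[-11,5,0],"rot":[0,0,0]},{"grip":0,"linear":[-8,3,0],"rot":[0,0,0]},{"grip":0,"linear":[-4,2,0],"rot":[0,0,0]},{"grip":0,"linear":[0,0,0],"rot":[0,0,0]},{"grip":0,"linear":[0,0,0],"rot":[0,0,0]}]'
python3 -c "
from h import *
d,s=delta([542.4,42,28]);print(d.round(1),s['force'],s['dq'].round(3))
im,_=imaging.capture('scene'); cv2.imwrite('pics/s7.png',cv2.resize(im[140:245,235:350,::-1],None,fx=5.5,fy=5.5,interpolation=cv2.INTER_CUBIC))
"
```

```text
time_s: 6.75
eef_pos: [542.8, 42.0, 45.0]
ee_rot: [-0.0, 0.152, 0.988, -0.0]
force: [0.0, 0.6, -0.1]
grip_width: -0.005
[ 0.4 -0.1 17. ] [ 0.00407635  0.60576736 -0.05740916] [-0.001 -0.009  0.014 -0.     0.001 -0.001]
```

View pics/s7.png

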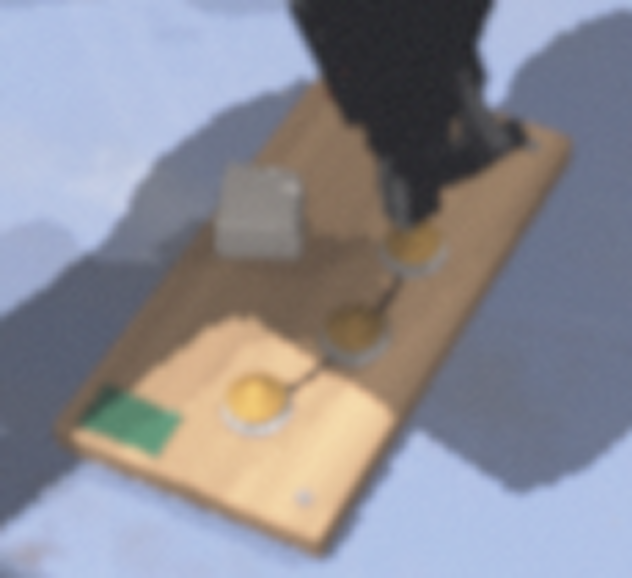

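Plungers 1 and 2 are both up (258,400; 355,330), and the tip is over plunger 3 (413,240).

```bash
python3 -m creep '[{"grip":0,"linear":[0,0,3],"rot":[0,0,0]},{"grip":0,"linear":[0,0,3],"rot":[0,0,0]},{"grip":0,"linear":[0,0,3],"rot":[0,0,0]},{"grip":0,"linear":[0,0,3],"rot":[0,0,0]},{"grip":0,"linear":[0,0,3],"rot":[0,0,0]},{"grip":0,"linear":[0,0,2],"rot":[0,0,0]},{"grip":0,"linear":[0,0,0],"rot":[0,0,0]},{"grip":0,"linear":[0,0,0],"rot":[0,0,0]},{"grip":0,"linear":[0,0,0],"rot":[0,0,0]}]'
python3 -c "
from h import *
d,s=delta([542.4,42,28]);print(d.round(1),s['force'],s['dq'].round(3))
im,_=imaging.capture('scene'); cv2.imwrite('pics/s8.png',cv2.resize(im[140:245,235:350,::-1],None,fx=5.5,fy=5.5,interpolation=cv2.INTER_CUBIC))
"
```

```text
time_s: 7.55
eef_pos: [543.2, 41.9, 28.4]
ee_rot: [0.0, 0.152, 0.988, -0.0]
force: [-0.4, 0.3, 2.1]
grip_width: -0.001
[ 0.8 -0.2  0.4] [-0.40225894  0.33801148  2.06170646] [-0.001 -0.001  0.001 -0.002  0.001  0.001]
```

View pics/s8.png

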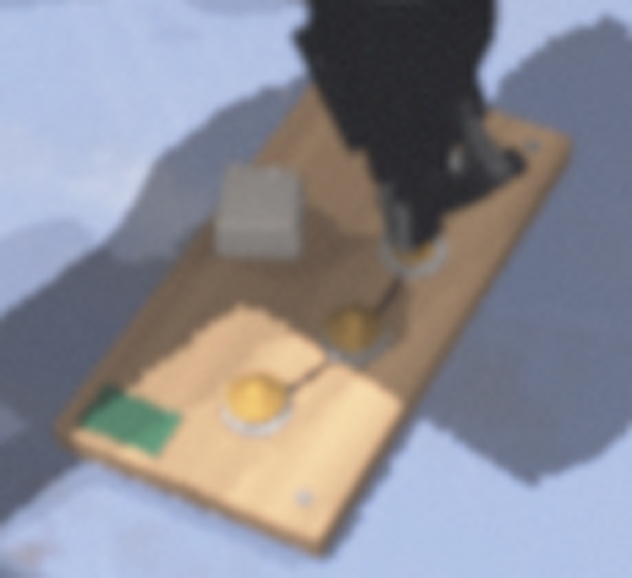

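Plunger 3 is down (412,255; 2.1 N), the others are up. On to plunger 4.

```bash
python3 -m creep '[{"grip":0,"linear":[0,0,-4],"rot":[0,0,0]},{"grip":0,"linear":[0,0,-6],"rot":[0,0,0]},{"grip":0,"linear":[0,0,-7],"rot":[0,0,0]},{"grip":0,"linear":[0,0,0],"rot":[0,0,0]},{"grip":0,"linear":[-4,4,0],"rot":[0,0,0]},{"grip":0,"linear":[-8,8,0],"rot":[0,0,0]},{"grip":0,"linear":[-9,8,0],"rot":[0,0,0]},{"grip":0,"linear":[-9,8,0],"rot":[0,0,0]},{"grip":0,"linear":[-6,6,0],"rot":[0,0,0]},{"grip":0,"linear":[-3,3,0],"rot":[0,0,0]},{"grip":0,"linear":[0,0,0],"rot":[0,0,0]},{"grip":0,"linear":[0,0,0],"rot":[0,0,0]}]'
python3 -c "
from h import *
d,s=delta([591.6,65.5,28]);print(d.round(1),s['force'],s['dq'].round(3))
im,_=imaging.capture('scene'); cv2.imwrite('pics/s9.png',cv2.resize(im[140:245,235:350,::-1],None,fx=5.5,fy=5.5,interpolation=cv2.INTER_CUBIC))
"
```

```text
time_s: 8.6
eef_pos: [591.2, 65.6, 45.0]
ee_rot: [-0.0, 0.152, 0.988, -0.0]
force: [-0.8, 0.1, -0.5]
grip_width: 0.003
[-0.4  0.1 17. ] [-0.75803821  0.11856096 -0.54331925] [-0.005 -0.011  0.013 -0.001 -0.001 -0.002]
```

View pics/s9.png

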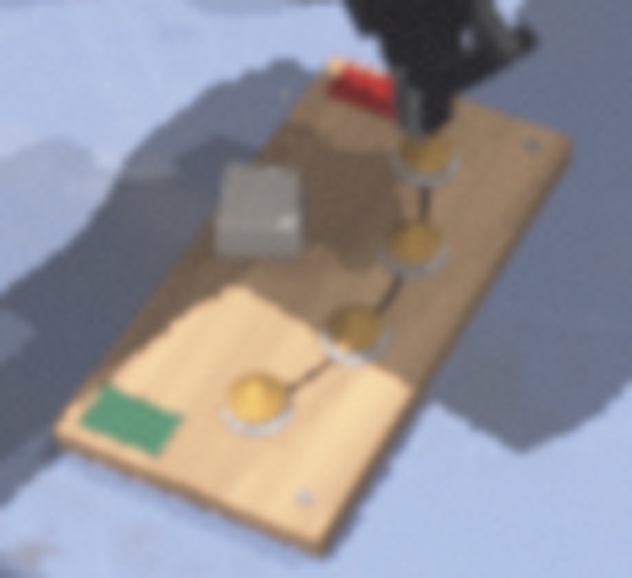

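Plungers 1–3 are up (258,400; 355,330; 413,243), and the tip is over plunger 4 (425,150).

```bash
python3 -m creep '[{"grip":0,"linear":[0,0,3],"rot":[0,0,0]},{"grip":0,"linear":[0,0,3],"rot":[0,0,0]},{"grip":0,"linear":[0,0,3],"rot":[0,0,0]},{"grip":0,"linear":[0,0,3],"rot":[0,0,0]},{"grip":0,"linear":[0,0,3],"rot":[0,0,0]},{"grip":0,"linear":[0,0,2],"rot":[0,0,0]},{"grip":0,"linear":[0,0,0],"rot":[0,0,0]},{"grip":0,"linear":[0,0,0],"rot":[0,0,0]},{"grip":0,"linear":[0,0,0],"rot":[0,0,0]}]'
python3 -c "
from h import *
d,s=delta([591.6,65.5,28]);print(d.round(1),s['force'],s['dq'].round(3))
im,_=imaging.capture('scene'); cv2.imwrite('pics/s10.png',cv2.resize(im[140:245,235:350,::-1],None,fx=5.5,fy=5.5,interpolation=cv2.INTER_CUBIC))
"
```

```text
time_s: 9.4
eef_pos: [591.5, 65.5, 28.5]
ee_rot: [0.0, 0.152, 0.988, -0.0]
force: [-0.4, -0.6, 1.3]
grip_width: 0.001
[-0.1  0.   0.5] [-0.43973409 -0.60396308  1.27528093] [ 0.001 -0.002 -0.001 -0.    -0.002 -0.001]
```

View pics/s10.png

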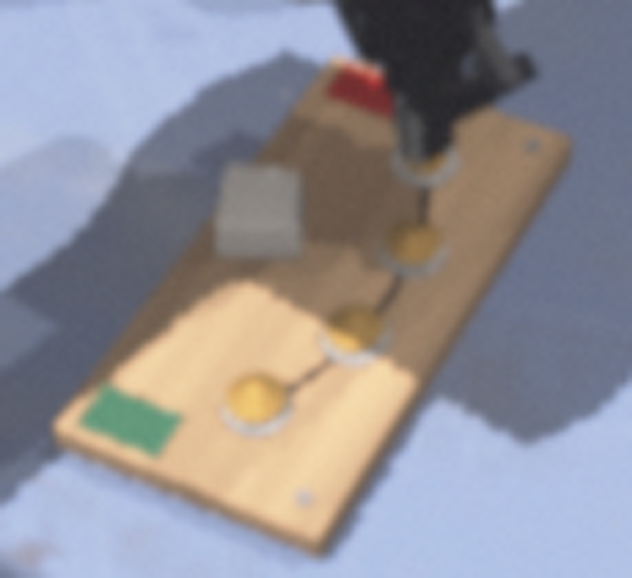

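Plunger 4 looks sunk (425,160), but the force reads lower (1.3 N against a -0.5 N baseline). I'll go 0.5 mm deeper and read it again.

```bash
for i in 1 2 3; do python3 -m creep '[{"grip":0,"linear":[0,0,0.2],"rot":[0,0,0]}]' | egrep 'eef_pos|force'; done
```

```text
eef_pos: [591.5, 65.5, 28.3]
force: [-0.5, -0.5, 0.7]
eef_pos: [591.5, 65.5, 28.0]
force: [-0.5, -0.6, 2.9]
eef_pos: [591.5, 65.5, 27.8]
force: [-0.7, -0.5, 2.5]
```

The forces average about 2 N, so plunger 4 is pressed. I lift straight up, well clear.

```bash
python3 -m creep '[{"grip":0,"linear":[0,0,-4],"rot":[0,0,0]},{"grip":0,"linear":[0,0,-6],"rot":[0,0,0]},{"grip":0,"linear":[0,0,-10],"rot":[0,0,0]},{"grip":0,"linear":[0,0,-15],"rot":[0,0,0]},{"grip":0,"linear":[0,0,-20],"rot":[0,0,0]},{"grip":0,"linear":[0,0,-20],"rot":[0,0,0]},{"grip":0,"linear":[0,0,-20],"rot":[0,0,0]},{"grip":0,"linear":[0,0,-20],"rot":[0,0,0]},{"grip":0,"linear":[0,0,-15],"rot":[0,0,0]},{"grip":0,"linear":[0,0,-8],"rot":[0,0,0]},{"grip":0,"linear":[0,0,0],"rot":[0,0,0]},{"grip":0,"linear":[0,0,0],"rot":[0,0,0]}]'
python3 -c "
from h import *
a=[]
im,_=imaging.capture('scene'); cv2.imwrite('pics/s11.png',cv2.resize(im[100:260,150:390,::-1],None,fx=3.3,fy=3.3,interpolation=cv2.INTER_CUBIC))
im0=np.load('scene0.npz')['im']
for n,i in (('0',im0),('1',im)):
  o=domes('scene',i,(240,342,146,242),125)
  for k in o: print(n,k,[(c.round(1).tolist(),round(x)) for c,x in o[k]])
print(sensors.sense()['dq'].round(3))
"
```

```text
time_s: 10.7
eef_pos: [591.3, 65.6, 165.5]
ee_rot: [-0.0, 0.152, 0.988, 0.0]
force: [-0.5, 0.6, -0.7]
grip_width: 0.001
0 b [([311.9, 167.3], 30), ([309.6, 183.5], 34), ([298.9, 199.2], 38), ([281.0, 212.0], 44)]
0 g [([258.3, 216.1], 79)]
0 r [([301.9, 156.3], 54)]
1 b [([310.2, 167.2], 13), ([281.0, 211.8], 47)]
1 g [([258.1, 215.9], 84)]
1 r [([301.9, 156.4], 60)]
[-0.     0.012  0.007  0.001  0.     0.001]
```

View pics/s11.png

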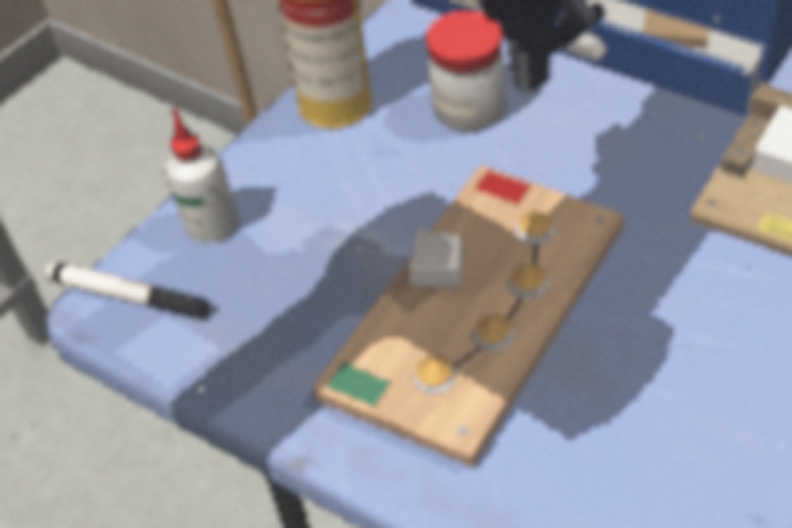

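All four domes are up (435,372; 492,328; 527,277; 537,223). The jig bars are within 0.2 px of where they started, the foam, bottle and marker look untouched, and the arm is clear at z 165. Handing in.

```bash
python3 -c "
from rig import ctrl; print(ctrl.finish_job())"
```

```text
the job is handed in; nothing more can be done
None
```

The four plungers were each pressed once, in order from the green end to the red end, with the fingers shut. Each went down about 8 mm of its 10 mm travel, and the fingers lifted to about 9 mm above the domes on the way to the next. The job was handed in at about 11 s.

- **Plungers:** in the pictures each pressed dome was down under the fingertips, and it was back up before the next was pressed. All four are up in the last picture, with the arm clear at z = 165 mm.
- **Press force:** plungers 1 to 3 read about 2.0 to 2.2 N. Plunger 4's readings disagreed, from 0.7 to 2.9 N. I went about 0.5 mm deeper there; the four readings average just under 2 N and the dome was visibly down.
- **Surroundings:** the green and red bars are within 0.2 px of their starting positions, so the jig was not shoved. The foam, bottle and marker look unmoved. The last picture does not show the tape measure or the masking tape; I did not check them again, but the arm never went near them.
- **Failed check:** in the last picture the automatic dome finder missed plungers 2 and 3, probably because they were in the arm's shadow. I judged those two up by eye.

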